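Regrip a probe cassette on a stand and dock it in the reader

TASK

Move the blue-lidded probe cassette from the storage rack into the slot of the white reader dock. The rack lets you hold it only by its broad faces and the dock only by its narrow ends, so first set it upright on the middle of the square black-topped regrip stand and let go, then take it again by its narrow ends and lower it between the dock's two housings until it stands on the slot floor, centred along the slot. Set it down gently both times, do not drop it, and leave the orange-lidded cassette where it is.

Things in the scene. Friction and masses are not known exactly. Their poses are not given: they have to be found in the camera images.
- blue_cassette: Loose upright white box with a blue lid, 56 (x) x 34 (y) x 70 mm tall, 0.15 kg. Origin: centre of its underside, z up. Row of four white dots on the lid along x. Starts in either of the two bays of a fixed grey rack, on its floor 6 mm above the worktop, x along the row. Rack walls 13 mm higher than the lid stand 3 mm from its narrow ends; its broad faces (34 mm apart) are free.
- orange_cassette: The same box with an orange lid, origin at the centre of its underside, in the rack's other bay, 66 mm from the blue one along the row (x). Bystander: leave it.
- stand_top (a point): Centre of the top of the fixed regrip stand, a pedestal with a flat square top 78 x 78 mm of black rubber, 25 mm above the worktop, open on all sides; z up, x and y along its sides. The cassette may stand there at any yaw.
- dock_seat (a point): Centre of the slot floor of the fixed dock, 6 mm above the worktop; z up, x along the slot. Slot 44 mm wide (y) between two white housings 50 mm long (x, centred here), vertical to 72 mm above this point, then blue lips flare to 64 mm wide at 86 mm. Open at both ends: a seated cassette's ends stand 3 mm past the housings. Its x goes along the slot, either way round.
Not all that is in view belongs to the job. What is shaped like the blue_cassette but yellow is not meant.

How it is judged:
On the way:
1. the blue-lidded cassette stands upright on the regrip stand, let go (linear speed of blue_cassette below 0.05 m/s and angle between blue_cassette's own z axis and vertical below 0.2 rad and contact force between blue_cassette and the fingers below 0.05 N and horizontal distance between blue_cassette and stand_top below 0.03 m and z of blue_cassette in the frame of stand_top between -0.004 and 0.006 m), for 0.2 s.
At the end, for the whole second after the job is handed in: The blue-lidded cassette stands upright (within 0.2 rad), released and at rest on the floor of the dock's slot (height within about 5 mm), within 15 mm of its centre, its long side along the slot within 0.2 rad; the orange-lidded cassette is upright within 20 mm of where it started (linear speed of blue_cassette below 0.05 m/s and angle between each of blue_cassette, orange_cassette's own z axis and vertical below 0.2 rad and contact force between blue_cassette and the fingers below 0.05 N and horizontal distance between blue_cassette and dock_seat below 0.015 m and z of blue_cassette in the frame of dock_seat between -0.004 and 0.006 m and angle between the x axis of blue_cassette and the x axis of dock_seat, either way round below 0.2 rad and distance of orange_cassette from where it was at the start of the episode below 0.02 m); the robot touches nothing.
It fails at once if the orange-lidded cassette is moved more than 20 mm (distance of orange_cassette from where it was at the start of the episode above 0.02 m).
It fails at once if the blue-lidded cassette is dropped (falls freely faster than 0.5 m/s) (linear speed of blue_cassette above 0.5 m/s and contact force between blue_cassette and anything else below 0.02 N).
It also fails if it takes over 64 s, if anything falls off the work surface, if the arm or the gripper's body presses on something with over 40 N, if the wrist force passes 120 N, or if a joint passes its speed limit or range.

ROBOT

A 7-joint arm with a two-finger parallel gripper is mounted at the origin on a cart in front of the work surface, level with it; the furniture and walls round the work are solid. World frame = base frame: x ahead of the robot, y to its left, z up, the work surface at z = 0. Lengths are in m, angles in rad, forces in N, time in s.
With the tool pointing down it reaches from about 0.4 to 0.875 m from the base axis. Payload 6.5 kg.
Tool frame: the origin (TCP) lies midway between the tips of the shut fingers; the grasp point (between the pads) lies 19 mm behind it; z points along the fingers, y is the line along which they close (so a half turn about z gives the same grasp; the last joint's range is limited). The gripper opens to 85 mm and grips with 20 to 120 N. Pads are 22 mm wide; open, the fingers measure 114 mm over their backs; the gripper's body (76 mm by 85 mm) begins 54 mm behind the grasp point. The pads swing forward as they close: fully open they stand 13 mm farther back than shut.
Start: joints at [-1.316, 0.536, -0.004, 1.538, 0.003, 1.067, -0.071], TCP at [0.205, 0.617, 0.231] pointing down, gripper open.
Joint ranges: [-2.7, 2.7], [-0.37, 2.16], [-1.27, 1.26], [0.24, 2.4], [-1.31, 4.45], [0.19, 1.91], [-2.76, 2.76]. Speed limits (rad/s): [2.39, 2.39, 3.14, 3.14, 3.14, 3.14, 3.14].

INTERFACE

Orientations are given as a rotation vector (axis times angle).
In Python, from plant import r gives the robot as it stands.
- The arm moves only by the tool play_rows, never from a script. Its argument "commands" is a list of rows, each an object with "dr": the turn, a rotation vector about the tool's x, y, z in rad, a list of three; "travel": the shift along the tool's x, y, z in mm, a list of three; "hand": the closure, from 0 (fully open) to 1 (shut). In form: [{"dr": [ax, ay, az], "travel": [tx, ty, tz], "hand": hand}, ...]. A call has exactly 5 rows; each row shifts and turns the commanded pose from where the row before left it, along the tool's axes as they then stand; what a row does not reach is not made up. A row lasts 1/10 s, in which the tool goes at most 50 mm and 8.59 degrees, less where a joint would pass 70% of its speed; a pose out of reach is approached as far as the arm can. A call is refused whole if a number of a shift passes 50 or a number of a turn 0.15, either way. A call with a gripper value outside its range is refused whole. The fingers move at their own pace and stop on an object; the grip force is fixed at half the most. Time passes only in rows, so rows that do not move let the fingers close, or fill a call up. It gives the time, the measured TCP pose, the force, the opening and the grip force at its end, in the units of the state.
- r.get_obs(): the state, without advancing time (a new reading comes with each control period).
- r.capture(name): name is "side" or "top"; returns the picture (400x640x3 uint8, blue, green, red); there is no depth.
- r.camera_info(name): a dict with "mtx" (3x3 intrinsics, pixels), "R" (3x3) and "t" (3): a world point X has camera coordinates R X + t. Camera axes: x right, y down, z forward; pixel columns grow to the right and rows downward; lengths in m; the calibration is good to about 2 mm. A picture is of the moment at which its call begins. camera_info takes no time and is no camera call.
- r.finish_job(): hands the job in; it is judged then, once.
Trained networks look in the newest picture that a camera, given by its name, has taken for a name from the list of things; names that differ only in an ending like _2 or _b are one class to them, and where a whole thing is asked for, a point or a joint stands for the part that bears it (a point fixed in the world has none). Each returns a list of dicts, best first, with "p" (0 to 1); they miss things now and then, are a little off and sometimes report something else, mostly with a low value. They report only what shows in the picture. A call takes as long as a camera call. They do not tell look-alikes from the thing itself.
- r.trace(thing, camera): "region" (400x640 bool, what is visible of it) and "rect" ([left, top, right, bottom] in pixels, round what is visible of it).
The state is a dict: "time_s": time; "joint_pos": joint angles; "joint_vel": joint speeds; "joint_efforts": joint torques, N m; "position": TCP position; "tool_rot": TCP orientation; "force": force on the tool from outside, world axes, zero at the start; "wrist_torque": the same for the moment, N m; "grip_width": opening from 0.0 (shut) to 1.0 (fully open); "grasp_force": force on a finger pad.
Only numpy, scipy, OpenCV 4.12 (cv2) and the standard library are available. Lean on these libraries where they do the work, as an engineer would, in place of code of your own. Each camera call takes 0.05 s, during which the arm holds its last target. There are 200 camera calls.

## Working session

There is one attempt and no reset: what is moved stays moved. The work goes in short steps, Python scripts to look and compute and a tool call to move; the robot and the scene stay as the last step left them, time stands still between calls to the robot, and variables do not carry over. Pictures are saved under pics/ and viewed, at most 10 in all, crops included, and the job is handed in when it is done.

Besides the shell and the picture viewer there is one more tool, called after ">>>" as name([rows], argument=value, ...), one row to a line, values as JSON. play_rows: Moves the arm, as the interface text tells. Its arguments: {"type":"object","properties":{"commands":{"type":"array"}},"required":["commands"]}

```bash
ls; mkdir -p pics
python3 - <<'E'
from plant import r
import cv2,numpy as np
np.set_printoptions(precision=4,suppress=True)
o=r.get_obs()
print(o['time_s'],o['position'],o['tool_rot'],o['grip_width'],o['force'])
for c in('side','top'):
    im=r.capture(c); cv2.imwrite(f'pics/{c}0.png',im)
    i=r.camera_info(c); print(c,i['mtx'],i['R'],i['t'])
    for th in('blue_cassette','orange_cassette'):
        for d in r.trace(th,c): print(th,d['p'],d['rect'],d['region'].sum())
E
```

```text
pics
0.0 [0.2048 0.6162 0.2304] [-0.5016 -3.1012  0.0027] 0.9991233783636687 [0.7456 0.3446 0.8763]
side [[408.3613   0.     316.2846]
 [  0.     408.3613 199.1316]
 [  0.       0.       1.    ]] [[ 0.9996  0.024   0.014 ]
 [ 0.0254 -0.5849 -0.8107]
 [-0.0113  0.8108 -0.5852]] [-0.462   0.0561  1.2175]
blue_cassette 0.6 [321.0, 142.2, 329.6, 168.4] 142
blue_cassette 0.59 [289.9, 133.6, 305.9, 156.2] 317
top [[402.1361   0.     325.781 ]
 [  0.     402.1361 201.9521]
 [  0.       0.       1.    ]] [[-0.0205 -0.9998 -0.0071]
 [-0.9979  0.0209 -0.061 ]
 [ 0.0612  0.0058 -0.9981]] [0.0644 0.474  1.1619]
blue_cassette 0.68 [219.4, 189.4, 240.2, 205.0] 257
orange_cassette 0.75 [238.0, 184.8, 263.0, 199.7] 305
```

View pics/side0.png

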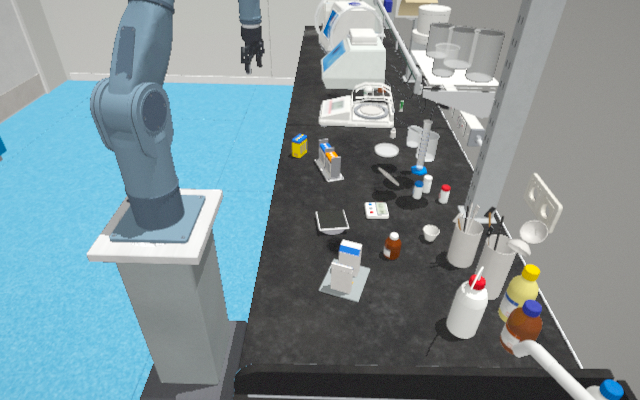

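View pics/top0.png

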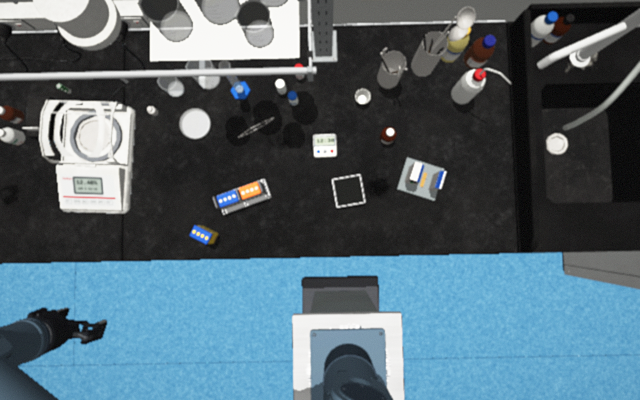

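The side view shows the rack at (328,158) with the blue-lidded cassette in the far bay and orange in the near one. The yellow decoy is at (299,146), the stand at (332,221) and the dock at (345,270). In the top view, blue is at (228,196), orange at (250,190), the stand at (349,190) and the dock at (422,179).

```bash
cat > h.py <<'E'
import cv2,numpy as np
from plant import r
np.set_printoptions(precision=4,suppress=True)
def ray(c,uv,z):
    i=r.camera_info(c);R=np.array(i['R']);t=np.array(i['t']);C=-R.T@t
    d=R.T@np.linalg.solve(np.array(i['mtx']),[uv[0],uv[1],1.]);return C+d*(z-C[2])/d[2]
def proj(c,X):
    i=r.camera_info(c);p=np.array(i['mtx'])@(np.array(i['R'])@np.asarray(X,float)+np.array(i['t']));return p[:2]/p[2]
def crop(im,l,t,w,h,s): return cv2.resize(im[t:t+h,l:l+w],None,fx=s,fy=s,interpolation=cv2.INTER_CUBIC)
E
python3 - <<'E'
from h import *
t=cv2.imread('pics/top0.png');s=cv2.imread('pics/side0.png')
a=np.hstack([crop(t,205,170,70,50,5),crop(t,390,150,65,50,5)])
b=np.hstack([crop(s,310,130,40,60,5),crop(t,325,170,50,40,5)[:200],]) if 0 else np.hstack([crop(s,315,230,60,70,5),crop(s,312,132,40,70,5)])
b=b[:, :a.shape[1]]; b=np.pad(b,((0,0),(0,a.shape[1]-b.shape[1]),(0,0)))
o=np.vstack([a,b]); print(o.shape); cv2.imwrite('pics/c1.png',o)
hsv=cv2.cvtColor(t,cv2.COLOR_BGR2HSV)
def cen(lo,hi,box):
    m=cv2.inRange(hsv,lo,hi);k=np.zeros_like(m);k[box[1]:box[3],box[0]:box[2]]=1;m=m*k
    ys,xs=np.nonzero(m);return (cv2.minAreaRect(np.c_[xs,ys].astype(np.float32)),len(xs),(xs.mean(),ys.mean()))
for n,lo,hi,box in(('blue',(95,120,60),(125,255,255),(212,180,246,212)),('or',(5,120,80),(25,255,255),(232,175,272,205)),('dock',(95,120,60),(125,255,255),(390,150,455,205))):
    q=cen(lo,hi,box);print(n,q,ray('top',q[0][0],.076),ray('top',q[2],.076))
m=cv2.inRange(hsv,(0,0,120),(180,80,255));k=np.zeros_like(m);k[168:214,325:375]=1
ys,xs=np.nonzero(m*k);q=cv2.minAreaRect(np.c_[xs,ys].astype(np.float32));print('stand',q,ray('top',q[0],.025),[ray('top',p,.025) for p in cv2.boxPoints(q)])
E
```

```text
(600, 675, 3)
blue (((226.6500244140625, 198.4499969482422), (12.649109840393066, 20.554805755615234), 71.56504821777344), 193, (np.float64(226.68393782383419), np.float64(198.49222797927462))) [0.487  0.3295 0.076 ] [0.4869 0.3294 0.076 ]
or (((249.07534790039062, 190.0342254638672), (13.693814277648926, 20.95036506652832), 69.44395446777344), 209, (np.float64(249.311004784689), np.float64(190.311004784689))) [0.5091 0.2669 0.076 ] [0.5084 0.2662 0.076 ]
dock (((430.1468200683594, 176.3440399169922), (21.742658615112305, 17.04930877685547), 16.699243545532227), 90, (np.float64(433.64444444444445), np.float64(177.46666666666667))) [ 0.5366 -0.2372  0.076 ] [ 0.5333 -0.2468  0.076 ]
stand ((348.0050354003906, 190.5285186767578), (30.00693130493164, 30.528289794921875), 79.99201965332031) [ 0.5065 -0.0107  0.025 ] [array([0.5429, 0.0398, 0.025 ]), array([ 0.5566, -0.0481,  0.025 ]), array([ 0.4701, -0.0609,  0.025 ]), array([0.4566, 0.0265, 0.025 ])]
```

View pics/c1.png

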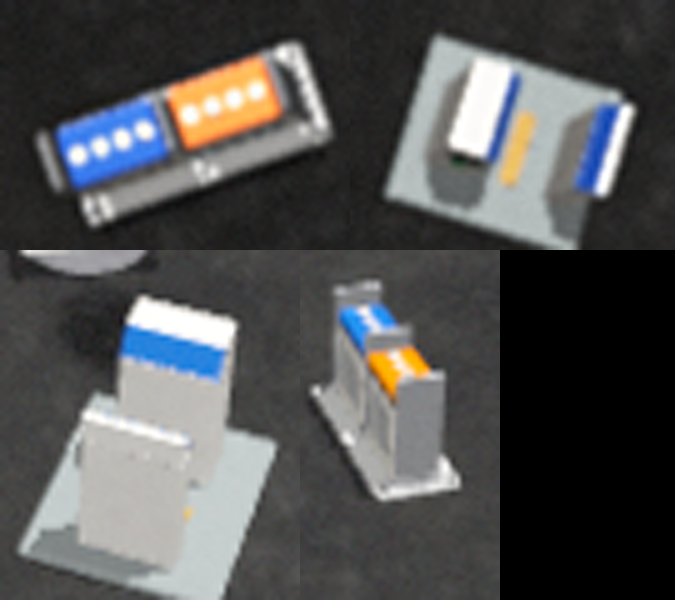

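The enlarged crops show the blue cassette in the left (far +y) bay. The dock housings' inner lip edges are at about (420,173) and (442,180) in the top view. A floor stripe runs along the slot at (423,179.6).

```bash
cat >> h.py <<'E'
from scipy.spatial.transform import Rotation as Ro
def wrap(a): return (a+90)%180-90
def plan(target,yaw,tip=True):
    """rotation about tool z first, then shift in rotated tool axes (mm)"""
    o=r.get_obs();R=Ro.from_rotvec(o['tool_rot']);p=np.array(o['position'])
    M=R.as_matrix();cur=np.degrees(np.arctan2(M[1,1],M[0,1]))
    dz=-np.radians(wrap(yaw-cur))
    R2=R*Ro.from_rotvec([0,0,dz]);d=R2.inv().apply(np.array(target)-p)*1000
    print('t',o['time_s'],'pos',p,'yawy',cur,'toolz',M[:,2],'q7',o['joint_pos'][6],'grip',o['grip_width'],o['grasp_force'],'F',o['force'])
    print('dz',dz,'shift mm',d)
E
python3 - <<'E'
from h import *
t=cv2.imread('pics/top0.png');hsv=cv2.cvtColor(t,cv2.COLOR_BGR2HSV)
m=cv2.inRange(hsv,(10,60,100),(30,255,255));k=np.zeros_like(m);k[165:195,412:432]=1
ys,xs=np.nonzero(m*k);q=cv2.minAreaRect(np.c_[xs,ys].astype(np.float32));print('stripe',q,len(xs),ray('top',q[0],.006))
b=cv2.boxPoints(q);w=[ray('top',p,.006)[:2] for p in b]
for i in range(2):
    e=w[i+1]-w[i];print(np.linalg.norm(e),np.degrees(np.arctan2(e[1],e[0])))
print('lip mid',ray('top',(430.9,176.6),.092),ray('top',(420.2,173),.092),ray('top',(441.6,180.2),.092))
b=ray('top',(226.7,198.5),.076);c=ray('top',(249.2,190.2),.076);d=c-b
row=np.degrees(np.arctan2(d[1],d[0]));print('row',row)
# side check
print('side blue reproj',proj('side',b),proj('side',c),'stand',proj('side',[.5065,-.0107,.025]))
plan([b[0],b[1],.2],row+90)
E
```

```text
stripe ((422.9500427246094, 179.14999389648438), (3.7947328090667725, 14.862703323364258), 18.434947967529297) 58 [ 0.5372 -0.2336  0.006 ]
0.04428113394127319 -20.238702057756928
0.0111583015159433 -109.89071900258415
lip mid [ 0.534  -0.2351  0.092 ] [ 0.5445 -0.2062  0.092 ] [ 0.5235 -0.264   0.092 ]
row -70.83823090936573
side blue reproj [325.8602 146.2594] [332.2102 155.3124] stand [331.5427 218.0311]
t 0.3 pos [0.2048 0.6167 0.231 ] yawy 71.62592443178369 toolz [-0.0002 -0.0005 -1.    ] q7 -0.07119361638296745 grip 0.9996254979512884 0.0 F [-0.0798  0.1251  0.2517]
dz 0.9156722499808263 shift mm [-363.9286  172.0821   31.1097]
```

>>> play_rows([
  {"dr": [0,0,0.131],"travel": [0,0,0],"hand": 0},
  {"dr": [0,0,0.131],"travel": [0,0,0],"hand": 0},
  {"dr": [0,0,0.131],"travel": [0,0,0],"hand": 0},
  {"dr": [0,0,0.131],"travel": [0,0,0],"hand": 0},
  {"dr": [0,0,0.131],"travel": [0,0,0],"hand": 0},
])

```text
time_s: 0.8
position: [0.2049, 0.6168, 0.2312]
tool_rot: [-1.48, -2.771, 0.0]
force: [0.6, 1.1, -0.4]
grip_width: 0.999
grasp_force: 0.0
```

>>> play_rows([
  {"dr": [0,0,0.131],"travel": [0,0,0],"hand": 0},
  {"dr": [0,0,0.131],"travel": [0,0,0],"hand": 0},
  {"dr": [0,0,0],"travel": [-36,17,0],"hand": 0},
  {"dr": [0,0,0],"travel": [-36,17,0],"hand": 0},
  {"dr": [0,0,0],"travel": [-36,17,0],"hand": 0},
])

```text
time_s: 1.3
position: [0.2891, 0.5305, 0.2312]
tool_rot: [1.821, 2.56, 0.0]
force: [0.6, -0.5, 1.1]
grip_width: 1.001
grasp_force: 0.0
```

>>> play_rows([
  {"dr": [0,0,0],"travel": [-36,17,0],"hand": 0},
  {"dr": [0,0,0],"travel": [-36,17,0],"hand": 0},
  {"dr": [0,0,0],"travel": [-36,17,0],"hand": 0},
  {"dr": [0,0,0],"travel": [-36,17,0],"hand": 0},
  {"dr": [0,0,0],"travel": [-36,17,0],"hand": 0},
])

```text
time_s: 1.8
position: [0.4286, 0.3879, 0.2314]
tool_rot: [-1.822, -2.559, -0.0]
force: [0.2, -0.6, -0.4]
grip_width: 1.002
grasp_force: 0.0
```

>>> play_rows([
  {"dr": [0,0,0],"travel": [-36,17,0],"hand": 0},
  {"dr": [0,0,0],"travel": [-36,17,0],"hand": 0},
  {"dr": [0,0,0],"travel": [0,0,15],"hand": 0},
  {"dr": [0,0,0],"travel": [0,0,15],"hand": 0},
  {"dr": [0,0,0],"travel": [0,0,0],"hand": 0},
])

```text
time_s: 2.3
position: [0.4822, 0.3312, 0.1995]
tool_rot: [-1.822, -2.558, 0.006]
force: [0.3, 0.1, 0.8]
grip_width: 1.001
grasp_force: 0.0
```

Run:
```python
from h import *
b=ray('top',(226.7,198.5),.076)
plan([b[0],b[1],.034],19.16)
a=r.capture('side');t=r.capture('top')
cv2.imwrite('pics/c2.png',np.hstack([crop(a,270,70,80,110,5),crop(t,195,150,80,110,5)]))
```

```text
t 2.3 pos [0.4822 0.3312 0.1995] yawy 19.0594327673791 toolz [-0.003  -0.0022 -1.    ] q7 -0.20800929393000395 grip 1.000714824500555 0.0 F [0.2563 0.0994 0.8099]
dz -0.0017552293288538164 shift mm [ -3.1042   4.3556 165.4594]
```

View pics/c2.png

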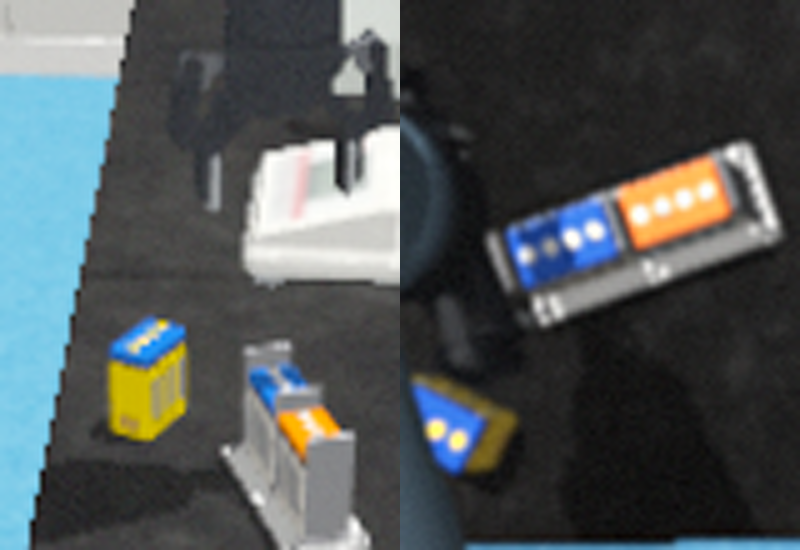

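The arm hangs above the rack area. The cassette is still in the bay at crop (560,240) and the fingers are clear of the decoy.

>>> play_rows([
  {"dr": [0,0,0],"travel": [-3,4.5,0],"hand": 0},
  {"dr": [0,0,0],"travel": [0,0,30],"hand": 0},
  {"dr": [0,0,0],"travel": [0,0,30],"hand": 0},
  {"dr": [0,0,0],"travel": [0,0,30],"hand": 0},
  {"dr": [0,0,0],"travel": [0,0,0],"hand": 0},
])

```text
time_s: 2.9
position: [0.4867, 0.3296, 0.1085]
tool_rot: [-1.821, -2.558, 0.009]
force: [-0.5, -1.2, -0.6]
grip_width: 0.996
grasp_force: 0.0
```

Run:
```python
from h import *
b=ray('top',(226.7,198.5),.076)
plan([b[0],b[1],.034],19.16)
```

```text
t 2.9 pos [0.4867 0.3296 0.1085] yawy 19.10769948678702 toolz [-0.0045 -0.0036 -1.    ] q7 -0.16546402518834102 grip 0.9958161107461951 0.0 F [-0.4961 -1.2217 -0.6214]
dz -0.0009128161560493674 shift mm [-0.1495  0.495  74.5365]
```

>>> play_rows([
  {"dr": [0,0,0],"travel": [0,0,20],"hand": 0},
  {"dr": [0,0,0],"travel": [0,0,20],"hand": 0},
  {"dr": [0,0,0],"travel": [0,0,17],"hand": 0},
  {"dr": [0,0,0],"travel": [0,0,17],"hand": 0},
  {"dr": [0,0,0],"travel": [0,0,0],"hand": 0},
])

```text
time_s: 3.4
position: [0.488, 0.3306, 0.0365]
tool_rot: [-1.822, -2.559, 0.003]
force: [-0.3, 0.1, -0.3]
grip_width: 0.996
grasp_force: 0.0
```

>>> play_rows([
  {"dr": [0,0,0],"travel": [0,0,0],"hand": 0.3},
  {"dr": [0,0,0],"travel": [0,0,0],"hand": 0.45},
  {"dr": [0,0,0],"travel": [0,0,0],"hand": 0.6},
  {"dr": [0,0,0],"travel": [0,0,0],"hand": 0.8},
  {"dr": [0,0,0],"travel": [0,0,0],"hand": 1},
])

```text
time_s: 3.9
position: [0.489, 0.3312, 0.0382]
tool_rot: [1.822, 2.559, 0.002]
force: [-1.6, -0.3, 6.1]
grip_width: 0.389
grasp_force: 60.3
```

>>> play_rows([
  {"dr": [0,0,0],"travel": [0,0,0],"hand": 1},
  {"dr": [0,0,0],"travel": [0,0,0],"hand": 1},
  {"dr": [0,0,0],"travel": [0,0,0],"hand": 1},
  {"dr": [0,0,0],"travel": [0,0,0],"hand": 1},
  {"dr": [0,0,0],"travel": [0,0,0],"hand": 1},
])

```text
time_s: 4.4
position: [0.489, 0.3312, 0.0382]
tool_rot: [1.822, 2.559, 0.002]
force: [-1.8, -0.1, 7.3]
grip_width: 0.393
grasp_force: 60.3
```

>>> play_rows([
  {"dr": [0,0,0],"travel": [0,0,-5],"hand": 1},
  {"dr": [0,0,0],"travel": [0,0,-10],"hand": 1},
  {"dr": [0,0,0],"travel": [0,0,-20],"hand": 1},
  {"dr": [0,0,0],"travel": [0,0,-20],"hand": 1},
  {"dr": [0,0,0],"travel": [0,0,-20],"hand": 1},
])

```text
time_s: 4.9
position: [0.4884, 0.3307, 0.1135]
tool_rot: [1.823, 2.559, -0.0]
force: [-1.0, 0.1, -1.0]
grip_width: 0.391
grasp_force: 59.7
```

>>> play_rows([
  {"dr": [0,0,0],"travel": [0,0,-25],"hand": 1},
  {"dr": [0,0,0],"travel": [0,0,-25],"hand": 1},
  {"dr": [0,0,0],"travel": [0,0,-25],"hand": 1},
  {"dr": [0,0,0],"travel": [0,0,0],"hand": 1},
  {"dr": [0,0,0],"travel": [0,0,0],"hand": 1},
])

```text
time_s: 5.4
position: [0.4884, 0.3308, 0.1875]
tool_rot: [1.822, 2.559, 0.001]
force: [-0.5, -0.4, -2.6]
grip_width: 0.392
grasp_force: 59.9
```

Run:
```python
from h import *
plan([.5065,-.0107,.12],-20)
a=r.capture('side');t=r.capture('top')
cv2.imwrite('pics/c3.png',np.hstack([crop(a,270,70,80,110,5),crop(t,195,150,80,110,5)]))
```

```text
t 5.4 pos [0.4884 0.3308 0.1875] yawy 19.082894510884792 toolz [ 0.0004  0.0005 -1.    ] q7 -0.19316265341625935 grip 0.3924821199167832 59.879300594329834 F [-0.4945 -0.3638 -2.6069]
dz 0.6821251904245584 shift mm [-314.7602  133.7852   67.3321]
```

View pics/c3.png

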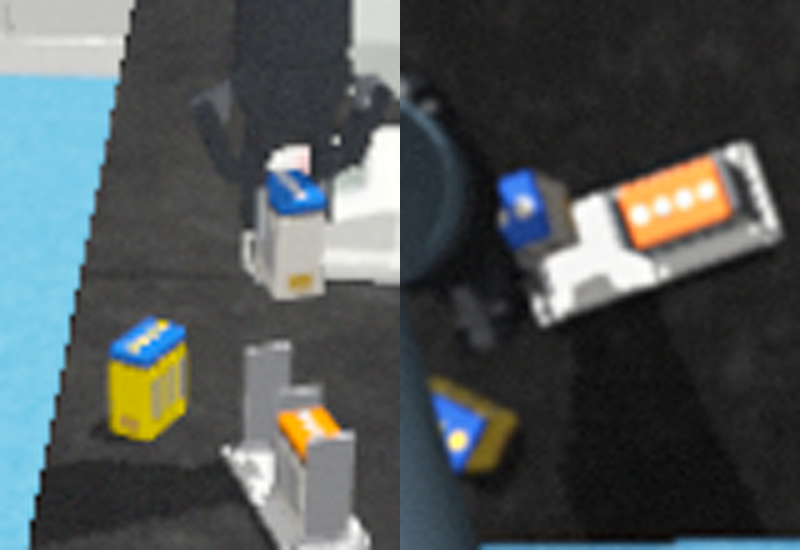

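The cassette hangs upright in the grip at crop (295,240), and the orange one is undisturbed. Next is the stand, keeping the same yaw.

>>> play_rows([
  {"dr": [0,0,0],"travel": [-22,-6,0],"hand": 1},
  {"dr": [0,0,0],"travel": [-36,-10,0],"hand": 1},
  {"dr": [0,0,0],"travel": [-42,-12,0],"hand": 1},
  {"dr": [0,0,0],"travel": [-42,-12,0],"hand": 1},
  {"dr": [0,0,0],"travel": [-42,-12,0],"hand": 1},
])

```text
time_s: 6.0
position: [0.4985, 0.138, 0.1861]
tool_rot: [-1.821, -2.558, 0.003]
force: [0.5, -0.4, -1.6]
grip_width: 0.387
grasp_force: 60.0
```

>>> play_rows([
  {"dr": [0,0,0],"travel": [-42,-12,0],"hand": 1},
  {"dr": [0,0,0],"travel": [-42,-12,0],"hand": 1},
  {"dr": [0,0,0],"travel": [-36,-11,0],"hand": 1},
  {"dr": [0,0,0],"travel": [-24,-7,0],"hand": 1},
  {"dr": [0,0,0],"travel": [0,0,0],"hand": 1},
])

```text
time_s: 6.5
position: [0.5059, -0.0147, 0.1864]
tool_rot: [-1.831, -2.553, 0.005]
force: [-1.9, 0.5, -1.0]
grip_width: 0.394
grasp_force: 59.9
```

>>> play_rows([
  {"dr": [0,0,0],"travel": [0,0,25],"hand": 1},
  {"dr": [0,0,0],"travel": [0,0,30],"hand": 1},
  {"dr": [0,0,0],"travel": [0,0,30],"hand": 1},
  {"dr": [0,0,0],"travel": [0,0,15],"hand": 1},
  {"dr": [0,0,0],"travel": [0,0,0],"hand": 1},
])

```text
time_s: 7.0
position: [0.5043, -0.009, 0.0845]
tool_rot: [-1.818, -2.556, 0.006]
force: [0.5, 0.3, -1.6]
grip_width: 0.39
grasp_force: 60.0
```

Run:
```python
from h import *
plan([.5065,-.0107,.057],19.1)
a=r.capture('side');t=r.capture('top')
cv2.imwrite('pics/c4.png',np.hstack([crop(a,290,150,80,110,5),crop(t,310,130,80,110,5)]))
```

```text
t 7.0 pos [ 0.5043 -0.009   0.0845] yawy 19.146461053448288 toolz [-0.0062 -0.0003 -1.    ] q7 0.5086454646262701 grip 0.39009232185964404 59.967679381370544 F [ 0.5047  0.2952 -1.5596]
dz 0.0008108983566176033 shift mm [-2.3499  1.676  27.483 ]
```

View pics/c4.png

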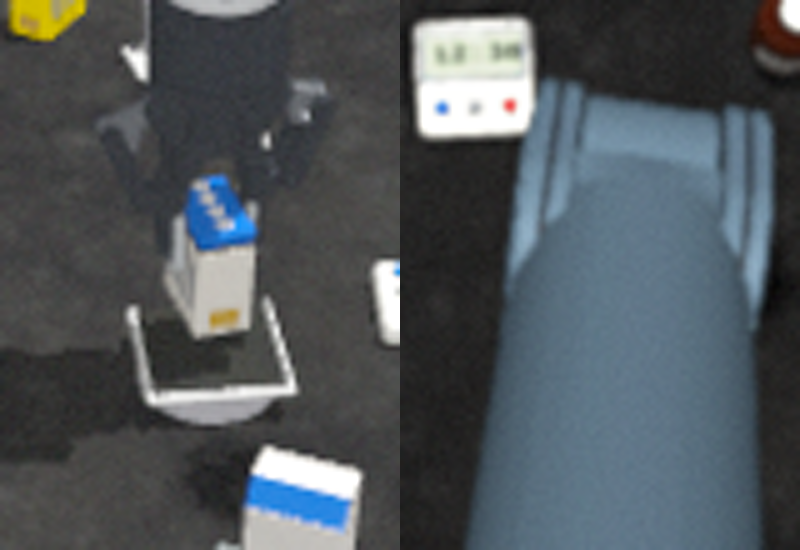

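The cassette is upright about 27 mm above the stand, centred over it, with the stand rim at crop (130–295, 310–400).

>>> play_rows([
  {"dr": [0,0,0],"travel": [-2,1.5,6],"hand": 1},
  {"dr": [0,0,0],"travel": [0,0,6],"hand": 1},
  {"dr": [0,0,0],"travel": [0,0,6],"hand": 1},
  {"dr": [0,0,0],"travel": [0,0,4],"hand": 1},
  {"dr": [0,0,0],"travel": [0,0,0],"hand": 1},
])

```text
time_s: 7.6
position: [0.5085, -0.0113, 0.0647]
tool_rot: [-1.822, -2.558, 0.001]
force: [-0.3, 0.3, -1.9]
grip_width: 0.389
grasp_force: 60.0
```

>>> play_rows([
  {"dr": [0,0,0],"travel": [0,0,1.5],"hand": 1},
  {"dr": [0,0,0],"travel": [0,0,1.5],"hand": 1},
  {"dr": [0,0,0],"travel": [0,0,0],"hand": 1},
  {"dr": [0,0,0],"travel": [0,0,0],"hand": 1},
  {"dr": [0,0,0],"travel": [0,0,0],"hand": 1},
])

```text
time_s: 8.1
position: [0.5091, -0.0113, 0.0624]
tool_rot: [1.822, 2.559, 0.0]
force: [-0.1, -0.1, -2.0]
grip_width: 0.388
grasp_force: 60.0
```

>>> play_rows([
  {"dr": [0,0,0],"travel": [0,0,1.5],"hand": 1},
  {"dr": [0,0,0],"travel": [0,0,1.5],"hand": 1},
  {"dr": [0,0,0],"travel": [0,0,0],"hand": 1},
  {"dr": [0,0,0],"travel": [0,0,0],"hand": 1},
  {"dr": [0,0,0],"travel": [0,0,0],"hand": 1},
])

```text
time_s: 8.6
position: [0.509, -0.0113, 0.0593]
tool_rot: [1.823, 2.559, 0.0]
force: [0.1, 0.7, -1.6]
grip_width: 0.387
grasp_force: 60.0
```

>>> play_rows([
  {"dr": [0,0,0],"travel": [0,0,1],"hand": 1},
  {"dr": [0,0,0],"travel": [0,0,1],"hand": 1},
  {"dr": [0,0,0],"travel": [0,0,0],"hand": 1},
  {"dr": [0,0,0],"travel": [0,0,0],"hand": 1},
  {"dr": [0,0,0],"travel": [0,0,0],"hand": 1},
])

```text
time_s: 9.1
position: [0.509, -0.0113, 0.0573]
tool_rot: [-1.822, -2.559, 0.0]
force: [-0.5, -0.4, -1.6]
grip_width: 0.391
grasp_force: 60.1
```

>>> play_rows([
  {"dr": [0,0,0],"travel": [0,0,1],"hand": 1},
  {"dr": [0,0,0],"travel": [0,0,0],"hand": 1},
  {"dr": [0,0,0],"travel": [0,0,0],"hand": 1},
  {"dr": [0,0,0],"travel": [0,0,0],"hand": 1},
  {"dr": [0,0,0],"travel": [0,0,0],"hand": 1},
])

```text
time_s: 9.6
position: [0.509, -0.0113, 0.0572]
tool_rot: [-1.822, -2.559, -0.001]
force: [-3.7, 0.0, 10.6]
grip_width: 0.388
grasp_force: 61.5
```

>>> play_rows([
  {"dr": [0,0,0],"travel": [0,0,0.7],"hand": 1},
  {"dr": [0,0,0],"travel": [0,0,0],"hand": 1},
  {"dr": [0,0,0],"travel": [0,0,0],"hand": 1},
  {"dr": [0,0,0],"travel": [0,0,0],"hand": 1},
  {"dr": [0,0,0],"travel": [0,0,0],"hand": 1},
])

```text
time_s: 10.1
position: [0.509, -0.0113, 0.0571]
tool_rot: [-1.822, -2.558, -0.001]
force: [-6.2, 0.4, 20.2]
grip_width: 0.395
grasp_force: 62.8
```

Contact confirmed. I'll relieve the pressure and release.

>>> play_rows([
  {"dr": [0,0,0],"travel": [0,0,-1.2],"hand": 1},
  {"dr": [0,0,0],"travel": [0,0,0],"hand": 1},
  {"dr": [0,0,0],"travel": [0,0,0],"hand": 0.58},
  {"dr": [0,0,0],"travel": [0,0,0],"hand": 0.54},
  {"dr": [0,0,0],"travel": [0,0,0],"hand": 0.5},
])

```text
time_s: 10.6
position: [0.509, -0.0113, 0.0566]
tool_rot: [-1.822, -2.559, 0.0]
force: [-0.2, -0.3, 0.4]
grip_width: 0.501
grasp_force: 0.0
```

>>> play_rows([
  {"dr": [0,0,0],"travel": [0,0,0],"hand": 0.4},
  {"dr": [0,0,0],"travel": [0,0,0],"hand": 0.2},
  {"dr": [0,0,0],"travel": [0,0,0],"hand": 0},
  {"dr": [0,0,0],"travel": [0,0,0],"hand": 0},
  {"dr": [0,0,0],"travel": [0,0,0],"hand": 0},
])

```text
time_s: 11.1
position: [0.509, -0.0112, 0.0568]
tool_rot: [1.822, 2.559, 0.0]
force: [0.0, -0.3, 0.4]
grip_width: 1.001
grasp_force: 0.0
```

>>> play_rows([
  {"dr": [0,0,0],"travel": [0,0,-10],"hand": 0},
  {"dr": [0,0,0],"travel": [0,0,-30],"hand": 0},
  {"dr": [0,0,0],"travel": [0,0,-30],"hand": 0},
  {"dr": [0,0,0],"travel": [0,0,-30],"hand": 0},
  {"dr": [0,0,0],"travel": [0,0,0],"hand": 0},
])

```text
time_s: 11.6
position: [0.5118, -0.0115, 0.161]
tool_rot: [1.82, 2.554, 0.008]
force: [0.3, 0.4, 0.7]
grip_width: 0.999
grasp_force: 0.0
```

>>> play_rows([
  {"dr": [0,0,0.143],"travel": [0,0,0],"hand": 0},
  {"dr": [0,0,0.143],"travel": [0,0,0],"hand": 0},
  {"dr": [0,0,0.143],"travel": [0,0,0],"hand": 0},
  {"dr": [0,0,0.143],"travel": [0,0,0],"hand": 0},
  {"dr": [0,0,0.143],"travel": [0,0,0],"hand": 0},
])

```text
time_s: 12.1
position: [0.5087, -0.0112, 0.1567]
tool_rot: [-2.608, -1.751, 0.0]
force: [0.9, 0.6, 0.6]
grip_width: 1.002
grasp_force: 0.0
```

>>> play_rows([
  {"dr": [0,0,0.143],"travel": [0,0,0],"hand": 0},
  {"dr": [0,0,0.143],"travel": [0,0,0],"hand": 0},
  {"dr": [0,0,0.143],"travel": [0,0,0],"hand": 0},
  {"dr": [0,0,0.143],"travel": [0,0,0],"hand": 0},
  {"dr": [0,0,0.143],"travel": [0,0,0],"hand": 0},
])

```text
time_s: 12.6
position: [0.5087, -0.0112, 0.1567]
tool_rot: [-3.056, -0.728, 0.0]
force: [-0.6, -0.1, -0.3]
grip_width: 1.004
grasp_force: 0.0
```

>>> play_rows([
  {"dr": [0,0,0.143],"travel": [0,0,0],"hand": 0},
  {"dr": [0,0,0],"travel": [0,0,0],"hand": 0},
  {"dr": [0,0,0],"travel": [0,0,0],"hand": 0},
  {"dr": [0,0,0],"travel": [0,0,0],"hand": 0},
  {"dr": [0,0,0],"travel": [0,0,0],"hand": 0},
])

```text
time_s: 13.1
position: [0.509, -0.0113, 0.1568]
tool_rot: [-3.098, -0.52, -0.0]
force: [0.1, 0.4, -0.0]
grip_width: 1.0
grasp_force: 0.0
```

Run:
```python
from h import *
plan([.509,-.0113,.057],-71)
a=r.capture('side')
cv2.imwrite('pics/c5.png',crop(a,280,130,110,100,5))
hsv=cv2.cvtColor(a,cv2.COLOR_BGR2HSV);m=cv2.inRange(hsv,(95,120,60),(125,255,255))
for d in r.trace('blue_cassette','side'): print(d['p'],d['rect'])
P=proj('side',[.509,-.0113,.095]);print(P)
```

```text
t 13.1 pos [ 0.509  -0.0113  0.1568] yawy -70.95605397259875 toolz [ 0.      0.0003 -1.    ] q7 -0.8590903492629122 grip 1.0002636071406958 0.0 F [ 0.0696  0.3665 -0.0168]
dz 0.0007670028713234167 shift mm [ 0.0207  0.0343 99.831 ]
0.93 [325.8, 195.6, 342.9, 227.0]
0.7 [292.8, 134.3, 307.3, 157.6]
[333.3283 198.6562]
```

View pics/c5.png

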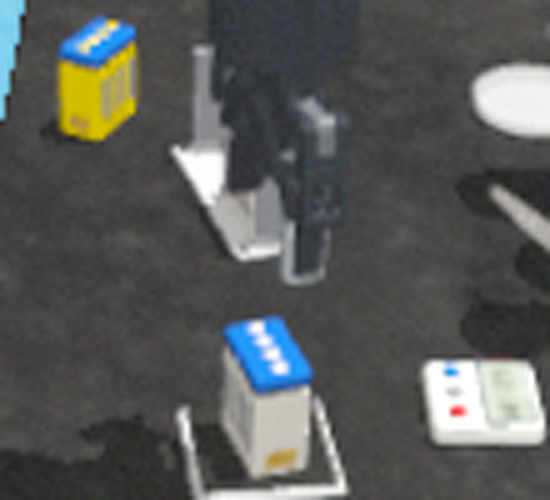

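The cassette stands upright and free on the stand, its lid at crop (268,353), i.e. px (333.6,200.6), aligned with the stand's middle. Next I regrip it by the narrow ends.

>>> play_rows([
  {"dr": [0,0,0],"travel": [0,2,15],"hand": 0},
  {"dr": [0,0,0],"travel": [0,0,25],"hand": 0},
  {"dr": [0,0,0],"travel": [0,0,25],"hand": 0},
  {"dr": [0,0,0],"travel": [0,0,20],"hand": 0},
  {"dr": [0,0,0],"travel": [0,0,13],"hand": 0},
])

```text
time_s: 13.7
position: [0.5085, -0.0134, 0.0565]
tool_rot: [-3.099, -0.517, 0.004]
force: [-0.4, 0.1, 0.2]
grip_width: 0.999
grasp_force: 0.0
```

>>> play_rows([
  {"dr": [0,0,0],"travel": [0,0,0],"hand": 0.2},
  {"dr": [0,0,0],"travel": [0,0,0],"hand": 0.26},
  {"dr": [0,0,0],"travel": [0,0,0],"hand": 0.3},
  {"dr": [0,0,0],"travel": [0,0,0],"hand": 0.34},
  {"dr": [0,0,0],"travel": [0,0,0],"hand": 0.4},
])

```text
time_s: 14.2
position: [0.5106, -0.0135, 0.0599]
tool_rot: [3.098, 0.517, 0.004]
force: [-0.7, -0.8, 5.0]
grip_width: 0.644
grasp_force: 63.4
```

>>> play_rows([
  {"dr": [0,0,0],"travel": [0,0,0],"hand": 0.6},
  {"dr": [0,0,0],"travel": [0,0,0],"hand": 1},
  {"dr": [0,0,0],"travel": [0,0,0],"hand": 1},
  {"dr": [0,0,0],"travel": [0,0,0],"hand": 1},
  {"dr": [0,0,0],"travel": [0,0,0],"hand": 1},
])

```text
time_s: 14.7
position: [0.5106, -0.0135, 0.0599]
tool_rot: [3.098, 0.517, 0.003]
force: [-0.8, -0.3, 4.4]
grip_width: 0.65
grasp_force: 63.4
```

>>> play_rows([
  {"dr": [0,0,0],"travel": [0,0,-6],"hand": 1},
  {"dr": [0,0,0],"travel": [0,0,-20],"hand": 1},
  {"dr": [0,0,0],"travel": [0,0,-30],"hand": 1},
  {"dr": [0,0,0],"travel": [0,0,-30],"hand": 1},
  {"dr": [0,0,0],"travel": [0,0,-30],"hand": 1},
])

```text
time_s: 15.2
position: [0.5092, -0.0131, 0.1762]
tool_rot: [-3.098, -0.517, 0.001]
force: [0.4, 0.6, -2.2]
grip_width: 0.644
grasp_force: 63.9
```

>>> play_rows([
  {"dr": [0,0,0],"travel": [0,0,-15],"hand": 1},
  {"dr": [0,0,0],"travel": [0,0,0],"hand": 1},
  {"dr": [0,0,-0.12],"travel": [0,0,0],"hand": 1},
  {"dr": [0,0,-0.13],"travel": [0,0,0],"hand": 1},
  {"dr": [0,0,-0.13],"travel": [0,0,0],"hand": 1},
])

```text
time_s: 15.7
position: [0.5085, -0.0128, 0.1882]
tool_rot: [-2.941, -1.102, 0.004]
force: [0.7, -0.9, -2.3]
grip_width: 0.648
grasp_force: 63.9
```

>>> play_rows([
  {"dr": [0,0,-0.13],"travel": [0,0,0],"hand": 1},
  {"dr": [0,0,-0.13],"travel": [0,0,0],"hand": 1},
  {"dr": [0,0,-0.13],"travel": [0,0,0],"hand": 1},
  {"dr": [0,0,-0.12],"travel": [0,0,0],"hand": 1},
  {"dr": [0,0,0],"travel": [0,0,0],"hand": 1},
])

```text
time_s: 16.2
position: [0.5086, -0.013, 0.1884]
tool_rot: [-2.572, -1.801, 0.003]
force: [-0.2, -0.3, -1.6]
grip_width: 0.646
grasp_force: 63.9
```

Run:
```python
from h import *
plan([.536,-.2343,.041],-20)
```

```text
t 16.2 pos [ 0.5086 -0.013   0.1884] yawy -19.986112826639644 toolz [-0.0024  0.0003 -1.    ] q7 -0.1380081473932428 grip 0.646090960276447 63.853747844696045 F [-0.1745 -0.3006 -1.6391]
dz 0.00024237689893351623 shift mm [-198.481   101.7962  147.2623]
```

>>> play_rows([
  {"dr": [0,0,0],"travel": [-20,10,0],"hand": 1},
  {"dr": [0,0,0],"travel": [-36,18.5,0],"hand": 1},
  {"dr": [0,0,0],"travel": [-36,18.5,0],"hand": 1},
  {"dr": [0,0,0],"travel": [-36,18.5,0],"hand": 1},
  {"dr": [0,0,0],"travel": [-36,18.5,0],"hand": 1},
])

```text
time_s: 16.7
position: [0.5318, -0.1971, 0.1886]
tool_rot: [-2.576, -1.796, 0.001]
force: [1.4, 0.3, -0.9]
grip_width: 0.646
grasp_force: 63.9
```

>>> play_rows([
  {"dr": [0,0,0],"travel": [-24,12,0],"hand": 1},
  {"dr": [0,0,0],"travel": [-10,6,0],"hand": 1},
  {"dr": [0,0,0],"travel": [0,0,20],"hand": 1},
  {"dr": [0,0,0],"travel": [0,0,20],"hand": 1},
  {"dr": [0,0,0],"travel": [0,0,0],"hand": 1},
])

```text
time_s: 17.2
position: [0.5356, -0.2316, 0.1466]
tool_rot: [-2.57, -1.797, 0.005]
force: [-0.4, 0.5, -2.4]
grip_width: 0.648
grasp_force: 64.0
```

>>> play_rows([
  {"dr": [0,0,0],"travel": [0,0,0],"hand": 1},
  {"dr": [0,0,0],"travel": [0,0,0],"hand": 1},
  {"dr": [0,0,0],"travel": [0,0,0],"hand": 1},
  {"dr": [0,0,0],"travel": [0,0,0],"hand": 1},
  {"dr": [0,0,0],"travel": [0,0,0],"hand": 1},
])

```text
time_s: 17.7
position: [0.5378, -0.2341, 0.1503]
tool_rot: [2.574, 1.8, 0.001]
force: [0.4, -0.0, -1.7]
grip_width: 0.646
grasp_force: 64.0
```

Run:
```python
from h import *
plan([.536,-.2343,.041],-20)
a=r.capture('side');t=r.capture('top')
c1,c2=crop(a,310,200,75,110,5),crop(t,380,130,75,110,5)
o=np.hstack([c1,c2]);cv2.imwrite('pics/c6.png',o)
```

```text
t 17.7 pos [ 0.5378 -0.2341  0.1503] yawy -20.0527290758155 toolz [ 0.0008 -0.0001 -1.    ] q7 0.321921010766405 grip 0.646048956149612 64.02881383895874 F [ 0.429  -0.0483 -1.6957]
dz -0.0009202959845142959 shift mm [ -0.7985  -1.7687 109.2653]
```

View pics/c6.png

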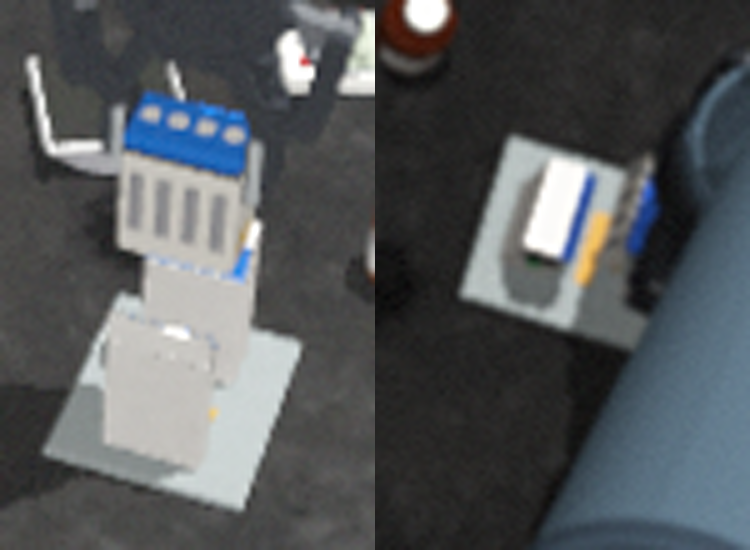

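The cassette hangs upright and aligned above the slot, with the floor stripe at crop (590,248) in the top view. I'll cross-check the dock centre with the side view.

Run:
```python
from h import *
f=ray('side',(351.2,247),.092);n=ray('side',(342.3,265.2),.092);print(f,n)
ex=np.array([np.cos(np.radians(-20)),np.sin(np.radians(-20)),0]);ey=np.array([-ex[1],ex[0],0])
for c in([.536,-.2343,0],):
    c=np.array(c);print('local far',(f-c)@ex,(f-c)@ey,'near',(n-c)@ex,(n-c)@ey)
# held cassette: lid top front edge corners seen in side, crop (122,150),(243,178)
p=np.array(r.get_obs()['position']);b=p.copy();b[2]-=.035
for s in(-1,1):
    for y in(-1,1): print(s,y,(proj('side',b+ex*.028*s+ey*.017*y+[0,0,.07])-[310,200])*5)
print((proj('side',b+ex*.028-ey*.017)-[310,200])*5,(proj('side',b-ex*.028-ey*.017)-[310,200])*5)
```

```text
[ 0.5505 -0.2061  0.092 ] [ 0.5272 -0.2686  0.092 ]
local far 0.004017831348801463 0.03147076625105735 near 0.0035056766232679747 -0.03525467408228859
-1 -1 [121.7664 129.7084]
-1 1 [146.3581  85.8151]
1 -1 [242.7156 160.824 ]
1 1 [264.3437 115.2864]
[231.2952 277.7378] [115.7591 245.9793]
```

>>> play_rows([
  {"dr": [0,0,0],"travel": [-1.5,0,10],"hand": 1},
  {"dr": [0,0,0],"travel": [0,0,10],"hand": 1},
  {"dr": [0,0,0],"travel": [0,0,10],"hand": 1},
  {"dr": [0,0,0],"travel": [0,0,10],"hand": 1},
  {"dr": [0,0,0],"travel": [0,0,8],"hand": 1},
])

```text
time_s: 18.3
position: [0.5366, -0.2354, 0.1004]
tool_rot: [-2.573, -1.8, 0.001]
force: [0.2, -0.2, -2.8]
grip_width: 0.645
grasp_force: 64.0
```

>>> play_rows([
  {"dr": [0,0,0],"travel": [0,0,8],"hand": 1},
  {"dr": [0,0,0],"travel": [0,0,8],"hand": 1},
  {"dr": [0,0,0],"travel": [0,0,8],"hand": 1},
  {"dr": [0,0,0],"travel": [0,0,8],"hand": 1},
  {"dr": [0,0,0],"travel": [0,0,0],"hand": 1},
])

```text
time_s: 18.8
position: [0.5364, -0.2352, 0.0686]
tool_rot: [-2.573, -1.8, 0.002]
force: [-0.8, 0.8, -2.4]
grip_width: 0.645
grasp_force: 64.0
```

Run:
```python
from h import *
plan([.537,-.235,.041],-20)
```

```text
t 18.8 pos [ 0.5364 -0.2352  0.0686] yawy -20.049687102049052 toolz [-0.0017  0.0006 -1.    ] q7 0.38382372404826554 grip 0.6447529617370469 64.02873516082764 F [-0.8365  0.7557 -2.3968]
dz -0.0008672035265303227 shift mm [ 0.3843  0.5757 27.6325]
```

No wall contact, and the bottom is now well inside the slot. I'll lower gently.

>>> play_rows([
  {"dr": [0,0,0],"travel": [0,0,6],"hand": 1},
  {"dr": [0,0,0],"travel": [0,0,6],"hand": 1},
  {"dr": [0,0,0],"travel": [0,0,5],"hand": 1},
  {"dr": [0,0,0],"travel": [0,0,4],"hand": 1},
  {"dr": [0,0,0],"travel": [0,0,0],"hand": 1},
])

```text
time_s: 19.3
position: [0.5367, -0.2354, 0.0482]
tool_rot: [-2.574, -1.8, 0.001]
force: [0.2, 0.6, -1.6]
grip_width: 0.648
grasp_force: 64.0
```

>>> play_rows([
  {"dr": [0,0,0],"travel": [0,0,1.5],"hand": 1},
  {"dr": [0,0,0],"travel": [0,0,0],"hand": 1},
  {"dr": [0,0,0],"travel": [0,0,0],"hand": 1},
  {"dr": [0,0,0],"travel": [0,0,0],"hand": 1},
  {"dr": [0,0,0],"travel": [0,0,0],"hand": 1},
])

```text
time_s: 19.8
position: [0.5372, -0.2356, 0.0474]
tool_rot: [2.574, 1.801, 0.0]
force: [-0.1, 0.1, -2.1]
grip_width: 0.646
grasp_force: 64.0
```

>>> play_rows([
  {"dr": [0,0,0],"travel": [0,0,1.5],"hand": 1},
  {"dr": [0,0,0],"travel": [0,0,1.5],"hand": 1},
  {"dr": [0,0,0],"travel": [0,0,1.2],"hand": 1},
  {"dr": [0,0,0],"travel": [0,0,0],"hand": 1},
  {"dr": [0,0,0],"travel": [0,0,0],"hand": 1},
])

```text
time_s: 20.3
position: [0.537, -0.2356, 0.043]
tool_rot: [-2.574, -1.801, 0.0]
force: [1.3, -0.8, -1.6]
grip_width: 0.649
grasp_force: 64.0
```

>>> play_rows([
  {"dr": [0,0,0],"travel": [0,0,1],"hand": 1},
  {"dr": [0,0,0],"travel": [0,0,0],"hand": 1},
  {"dr": [0,0,0],"travel": [0,0,0],"hand": 1},
  {"dr": [0,0,0],"travel": [0,0,0],"hand": 1},
  {"dr": [0,0,0],"travel": [0,0,0],"hand": 1},
])

```text
time_s: 20.8
position: [0.5371, -0.2355, 0.0421]
tool_rot: [2.574, 1.801, 0.0]
force: [0.1, 0.9, -2.1]
grip_width: 0.649
grasp_force: 64.0
```

>>> play_rows([
  {"dr": [0,0,0],"travel": [0,0,1],"hand": 1},
  {"dr": [0,0,0],"travel": [0,0,0],"hand": 1},
  {"dr": [0,0,0],"travel": [0,0,0],"hand": 1},
  {"dr": [0,0,0],"travel": [0,0,0],"hand": 1},
  {"dr": [0,0,0],"travel": [0,0,0],"hand": 1},
])

```text
time_s: 21.3
position: [0.5371, -0.2356, 0.0411]
tool_rot: [2.574, 1.801, 0.0]
force: [0.0, 0.3, -2.0]
grip_width: 0.645
grasp_force: 64.0
```

>>> play_rows([
  {"dr": [0,0,0],"travel": [0,0,0.8],"hand": 1},
  {"dr": [0,0,0],"travel": [0,0,0],"hand": 1},
  {"dr": [0,0,0],"travel": [0,0,0],"hand": 1},
  {"dr": [0,0,0],"travel": [0,0,0],"hand": 1},
  {"dr": [0,0,0],"travel": [0,0,0],"hand": 1},
])

```text
time_s: 21.8
position: [0.5371, -0.2356, 0.0409]
tool_rot: [-2.574, -1.801, -0.001]
force: [-1.8, 1.3, 4.7]
grip_width: 0.643
grasp_force: 65.0
```

Floor contact. Releasing and lifting clear.

>>> play_rows([
  {"dr": [0,0,0],"travel": [0,0,0],"hand": 0.33},
  {"dr": [0,0,0],"travel": [0,0,0],"hand": 0.29},
  {"dr": [0,0,0],"travel": [0,0,0],"hand": 0.25},
  {"dr": [0,0,0],"travel": [0,0,0],"hand": 0.1},
  {"dr": [0,0,0],"travel": [0,0,0],"hand": 0},
])

```text
time_s: 22.3
position: [0.5371, -0.2356, 0.0403]
tool_rot: [2.574, 1.801, -0.0]
force: [0.1, 0.0, 0.3]
grip_width: 0.997
grasp_force: 0.0
```

>>> play_rows([
  {"dr": [0,0,0],"travel": [0,0,0],"hand": 0},
  {"dr": [0,0,0],"travel": [0,0,0],"hand": 0},
  {"dr": [0,0,0],"travel": [0,0,-10],"hand": 0},
  {"dr": [0,0,0],"travel": [0,0,-20],"hand": 0},
  {"dr": [0,0,0],"travel": [0,0,-30],"hand": 0},
])

```text
time_s: 22.8
position: [0.536, -0.2351, 0.1004]
tool_rot: [-2.573, -1.799, 0.003]
force: [0.8, -1.3, -0.1]
grip_width: 1.001
grasp_force: 0.0
```

>>> play_rows([
  {"dr": [0,0,0],"travel": [0,0,-40],"hand": 0},
  {"dr": [0,0,0],"travel": [0,0,-40],"hand": 0},
  {"dr": [0,0,0],"travel": [30,0,0],"hand": 0},
  {"dr": [0,0,0],"travel": [40,0,0],"hand": 0},
  {"dr": [0,0,0],"travel": [40,0,0],"hand": 0},
])

```text
time_s: 23.3
position: [0.5753, -0.1315, 0.1817]
tool_rot: [2.575, 1.798, 0.002]
force: [0.4, -0.4, 0.0]
grip_width: 0.996
grasp_force: 0.0
```

>>> play_rows([
  {"dr": [0,0,0],"travel": [40,0,0],"hand": 0},
  {"dr": [0,0,0],"travel": [30,0,0],"hand": 0},
  {"dr": [0,0,0],"travel": [0,0,0],"hand": 0},
  {"dr": [0,0,0],"travel": [0,0,0],"hand": 0},
  {"dr": [0,0,0],"travel": [0,0,0],"hand": 0},
])

```text
time_s: 23.8
position: [0.5983, -0.0682, 0.1808]
tool_rot: [2.575, 1.798, -0.001]
force: [-0.4, -0.1, 0.8]
grip_width: 0.997
grasp_force: 0.0
```

Run:
```python
from h import *
plan([.537,-.235,.2],-20)
a=r.capture('side');t=r.capture('top')
cv2.imwrite('pics/c7.png',np.hstack([crop(a,310,220,75,90,5),crop(t,380,130,75,90,5)]))
```

```text
t 23.8 pos [ 0.5983 -0.0682  0.1808] yawy -20.168202292395122 toolz [ 0.0002 -0.0009 -1.    ] q7 -0.0020850294445937823 grip 0.9968748663860411 0.0 F [-0.427  -0.1452  0.7999]
dz -0.002935683811697103 shift mm [-177.7401   -0.5698  -19.0618]
```

View pics/c7.png

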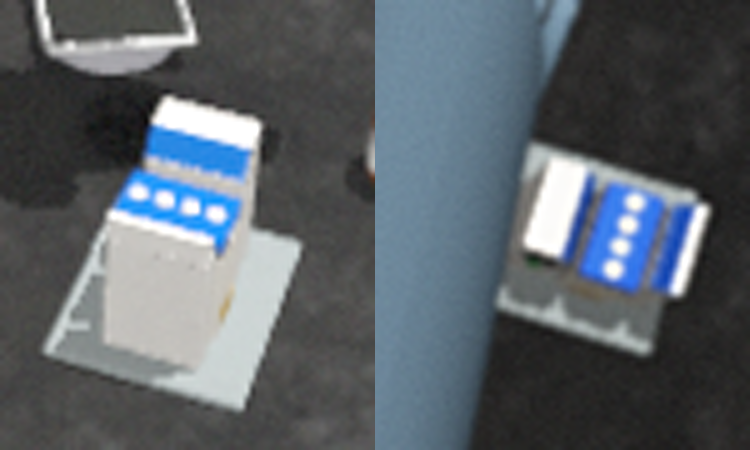

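The cassette stands upright between the housings, with its lid centred at crop (625,238) against the housings' midpoint of about (625,230). That is roughly 4 mm along the slot, well inside tolerance.

```bash
python3 -c "
from plant import r
print(r.finish_job())"
```

```text
the job is handed in; nothing more can be done
None
```

I stood the blue-lidded cassette on the regrip stand and let go, regripped it by its narrow ends, and set it upright in the dock slot, about 4 mm off centre by the last pictures; the job was handed in at about 24 s with the orange cassette never touched, and no verdict came back.

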